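# Vent and open the yellow pressure pot

### The arm

A 6-joint arm with a two-finger parallel gripper is mounted at the origin on the work surface. World frame = base frame: x ahead of the robot, y to its left, z up, the work surface at z = 0. Lengths are in m, angles in rad, forces in N, time in s.
With the tool pointing down it reaches from about 0.35 to 0.775 m from the base axis. Payload 7.3 kg.
Tool frame: the origin (TCP) lies on the centre line of the jaws, within the pads' length; the fingertips stand 25 mm ahead of it and the grasp point (between the pads) lies 6 mm ahead of it; z points along the fingers, y is the line along which they close (so a half turn about z gives the same grasp; the last joint's range is limited). The gripper opens to 92 mm and grips with 3 to 60 N. Pads are 19 mm wide; open, the fingers measure 130 mm over their backs; the gripper's body (75 mm by 190 mm) begins 47 mm behind the grasp point.
Start: joints at [1.124, 0.342, 1.524, -0, 1.275, -0.146], TCP at [0.156, 0.501, 0.252] pointing down, gripper open.
Joint ranges: [-2.53, 2.53], [-0.77, 2.02], [0.04, 2.7], [-1, 4.14], [0.28, 2.66], [-3.11, 3.11]. Speed limits (rad/s): [2.57, 2.57, 3.14, 3.14, 3.14, 3.14].

### API

Orientations are given as [roll, pitch, yaw] about the fixed x, y, z axes, in that order (R = Rz(yaw) Ry(pitch) Rx(roll)).
In Python, from cell import status, read_camera, camera_info, ticket, models gives the robot as it stands.
- The arm moves only by the tool send_rows, never from a script. Its argument "plan" is a list of rows, each an object with "offset": the shift along the tool's x, y, z in mm, a list of three; "yaw": the turn about the tool's z in rad. In form: [{"offset": [dx, dy, dz], "yaw": yaw}, ...]. A call has 1 to 20 rows; each row shifts and turns the commanded pose from where the row before left it, along the tool's axes as they then stand; what a row does not reach is not made up. A row lasts 1/10 s, in which the tool goes at most 50 mm and 8.59 degrees, less where a joint would pass 70% of its speed; a pose out of reach is approached as far as the arm can. A call is refused whole if a number of a shift passes 50 or a number of a turn 0.15, either way. A call with a gripper value outside its range is refused whole. "hand" is the closure, from 0 (fully open) to 1 (shut), set as the call begins (left out, the last holds). The fingers move at their own pace and stop on an object; "squeeze" is the grip in N (left out, the last holds). Time passes only in rows, so rows that do not move let the fingers close. It gives the time, the measured TCP pose, the force, the opening and the grip force at its end, in the units of the state.
- status.observe(): the state, without advancing time (a new reading comes with each control period).
- read_camera(name): name is "side" or "top"; returns the picture (420x560x3 uint8, red, green, blue); there is no depth.
- camera_info(name): a dict with "vfov" (degrees; the focal length in pixels is half the picture's height over the tangent of half this angle, whatever the lens; pixels are square), "cx", "cy" (the principal point, pixels), "distortion" ([k1, k2, p1, p2, k3] as OpenCV has them; the pictures are not rectified), "origin" and "attitude" of the camera in the world. Camera axes: x right, y down, z forward; pixel columns grow to the right and rows downward; lengths in m; the calibration is good to about 2 mm. A picture is of the moment at which its call begins. camera_info takes no time and is no camera call.
- ticket.hand_in(): hands the job in; it is judged then, once.
Trained networks look in the newest picture that a camera, given by its name, has taken for a name from the list of things; names that differ only in an ending like _2 or _b are one class to them, and where a whole thing is asked for, a point or a joint stands for the part that bears it (a point fixed in the world has none). Each returns a list of dicts, best first, with "conf" (0 to 1); they miss things now and then, are a little off and sometimes report something else, mostly with a low value. They report only what shows in the picture. A call takes as long as a camera call. They do not tell look-alikes from the thing itself.
- models.regions_of(camera, label): "mask" (420x560 bool, what is visible of it) and "extent" ([left, top, right, bottom] in pixels, round what is visible of it).
The state is a dict: "time": time; "qpos": joint angles; "qvel": joint speeds; "joint_efforts": joint torques, N m; "tool_pos": TCP position; "tool_rot": TCP orientation; "contact_force": force on the tool from outside, world axes, zero at the start; "torque": the same for the moment, N m; "opening": finger opening in m; "grip_force": force on a finger pad.
Only numpy, scipy, OpenCV 4.12 (cv2) and the standard library are available. Lean on these libraries where they do the work, as an engineer would, in place of code of your own. Each camera call takes 0.05 s, during which the arm holds its last target. There are 200 camera calls.

### The job

Make the yellow pressure pot safe and open it: first turn its orange air inlet handle fully crosswise to shut it, then push the red vent plunger down to its stop, hold it there for a good second and let it spring back up, and only then unscrew the black filler cap all the way to its stop. Leave the blue pot's handle, plunger and cap alone, and do not knock over the spray can.

Things in the scene. Friction and masses are not known exactly. Their poses are not given: they have to be found in the camera images.
- pot_yellow: Pressure pot with a yellow shell, fixed to the bench: 240 mm diameter, flat grey lid whose top is 180 mm above the bench. Origin: centre of its underside; z up. Its x and y axes (its yaw) place what stands on the lid: air inlet valve at x -60, y 0 mm; red vent plunger at x +35, y -70 mm; black filler cap at x +35, y +70 mm; a small gauge (up to 235 mm high) at x +75, y 0. Its place and the blue pot's are swapped from run to run.
- valve_yellow (a joint): Angle of the orange air inlet handle, rad. It turns about the vertical axis at the pot's x -60, y 0 mm. 0: handle points to the pot's -x, in line with the brass inlet (open; starts at 0 to 0.3). It grows anticlockwise seen from above, to a stop at 1.571 where the handle points to the pot's -y, crosswise (shut). Stiff by friction (0.12 N m); stays where left.
- valve_yellow_tab (a point): Centre of the upright tab near the end of the orange handle of the yellow pot, 60 mm from the turning axis, 221 mm above the bench. The tab is 24 mm long along the handle, 10 mm thick, 34 mm high (top 238 mm above the bench); the flat handle below it has its underside 24 mm above the lid and reaches 70 mm from the axis. The point turns with the handle: its x axis points from the tab to the turning axis.
- vent_yellow (a joint): Travel of the red vent plunger, m. 0: up; positive: pressed down; stop at 0.016. Spring: 4 N to start, 12 N at the stop; springs back up when let go.
- vent_yellow_top (a point): Centre of the top face of the red mushroom head of the vent plunger (40 mm diameter, flat top 28 mm across), 235 mm above the bench when up; moves down with it.
- cap_yellow (a joint): Turn of the black filler cap, rad, about its vertical axis. 0: shut (starts at 0 to 0.2); grows anticlockwise from above (unscrewing) to a stop at 1.4, fully unscrewed. The cap is captive: it turns but does not lift off. Friction 0.08 N m; stays where left.
- cap_yellow_bar (a point): Centre of the black grip bar that stands on the filler cap of the yellow pot, on the cap's axis, 231 mm above the bench. Bar: 66 mm long (along the point's x axis, which turns with the cap), 16 mm thick (along y), 36 mm high (top 249 mm above the bench); below it the cap is a disc of 74 mm diameter, top 213 mm above the bench.
- pot_blue: Second pressure pot, like the yellow one in every size but with a blue shell. Stays under pressure. Origin: centre of its underside.
- valve_blue (a joint): Air inlet handle of the blue pot, same construction and joint meaning as the yellow pot's; to be left alone
- vent_blue (a joint): Vent plunger of the blue pot, same construction and joint meaning as the yellow pot's; to be left alone
- cap_blue (a joint): Filler cap of the blue pot, same construction and joint meaning as the yellow pot's; to be left alone
- spray_can: Loose upright spray can, 52 mm diameter, 150 mm high, white with a green band, standing between the two pots. Origin: centre of its underside; z up.
Things that resemble listed ones, but are neither listed nor needed, are in the scene too. Leave any purple look-alike of the spray_can alone.

How it is judged:
On the way, in this order (a step that is already met when the one before it is completed fails the run):
1. the yellow pot's air inlet is shut (within 0.15 rad of its stop) with the filler cap not yet unscrewed (value of joint valve_yellow above 1.42 rad and value of joint cap_yellow below 0.5 rad), for 0.1 s.
2. with the inlet shut and the cap still on, the vent plunger is held at its stop (pressed 14.5 mm or more of 16) for 0.8 s (all of step 1 and value of joint vent_yellow above 0.0145 m), for 0.8 s.
3. the vent plunger is up again, with the cap still on (all of step 1 and value of joint vent_yellow below 0.002 m), for 0.1 s.
4. the filler cap is unscrewed to its stop (within 0.15 rad) (value of joint cap_yellow above 1.25 rad), for 0.1 s.
At the end, for the whole second after the job is handed in: The yellow pot's inlet handle is shut within 0.15 rad of its stop, its vent plunger is up within 2 mm, its filler cap is unscrewed to within 0.15 rad of its stop, and the spray can stands upright (value of joint valve_yellow above 1.42 rad and value of joint vent_yellow below 0.002 m and value of joint cap_yellow above 1.25 rad and angle between spray_can's own z axis and vertical below 0.3 rad); the robot touches nothing.
It fails at once if the blue pot's handle, plunger or cap is worked (handle turned past 0.5 rad, plunger pressed past 6 mm, cap turned past 0.4 rad) (value of joint valve_blue above 0.5 rad or value of joint vent_blue above 0.006 m or value of joint cap_blue above 0.4 rad).
It fails at once if the spray can is knocked over (tilted past 0.6 rad) (angle between spray_can's own z axis and vertical above 0.6 rad).
It also fails if it takes over 67 s, if anything falls off the work surface, if the arm or the gripper's body presses on something with over 40 N, if the wrist force passes 120 N, or if a joint passes its speed limit or range.

## Working session

There is one attempt and no reset: what is moved stays moved. The work goes in short steps, Python scripts to look and compute and a tool call to move; the robot and the scene stay as the last step left them, time stands still between calls to the robot, and variables do not carry over. Pictures are saved under pics/ and viewed, at most 10 in all, crops included, and the job is handed in when it is done.

Besides the shell and the picture viewer there is one more tool, called after "Request:" as a command line: name --argument value ..., lists and objects as JSON in quotes. send_rows: Moves the arm, as the interface text tells. Its arguments: {"type":"object","properties":{"plan":{"type":"array"},"hand":{"type":"number"},"squeeze":{"type":"number"}},"required":["plan"]}

```bash
ls; mkdir -p pics; python3 - <<'E'
from cell import status, read_camera, camera_info, models
import cv2,numpy as np
ims=[]
for c in("side","top"):
    im=read_camera(c); cv2.imwrite(f"pics/{c}0.png",im[:,:,::-1]); print(c,camera_info(c))
    for l in("pot_yellow","valve_yellow","valve_yellow_tab","vent_yellow_top","cap_yellow_bar","pot_blue","spray_can"):
        try:
            for r in models.regions_of(c,l): 
                m=r["mask"];ys,xs=np.nonzero(m);print(l,round(r["conf"],2),[round(float(v)) for v in r["extent"]],m.sum(),xs.mean().round(1),ys.mean().round(1))
        except Exception as e: print(l,e)
print(status.observe())
E
```

```text
pics
side {'vfov': 46.17333038415323, 'cx': 285.02576643568983, 'cy': 218.5532931311884, 'distortion': array([0.04008721, 0.        , 0.        , 0.        , 0.        ]), 'origin': array([0.4056805 , 0.80617564, 0.74900658]), 'attitude': array([-2.19035553,  0.01363376, -2.92133827])}
pot_yellow 0.57 [275, 128, 393, 255] 10036 330.0 194.8
valve_yellow 0.82 [351, 143, 385, 162] 288 370.8 150.7
valve_yellow 0.7 [302, 131, 319, 145] 186 311.3 137.4
valve_yellow_tab 0.85 [352, 143, 384, 162] 267 368.7 151.6
vent_yellow_top 0.72 [302, 131, 321, 146] 154 311.4 137.4
vent_yellow_top 0.28 [300, 152, 337, 184] 987 318.6 169.9
vent_yellow_top 0.23 [277, 130, 394, 257] 10061 329.8 194.9
cap_yellow_bar 0.89 [300, 153, 333, 182] 930 318.4 169.6
pot_blue 0.93 [191, 241, 353, 419] 20907 268.7 333.8
pot_blue 0.18 [195, 280, 249, 334] 1960 218.7 306.4
spray_can 0.78 [160, 235, 196, 301] 1696 178.2 268.1
spray_can 0.57 [267, 218, 287, 256] 555 276.8 231.7
top {'vfov': 52.4398685399923, 'cx': 283.0906048606305, 'cy': 206.23144053270272, 'distortion': array([-0.09723966,  0.        ,  0.        ,  0.  
[... 499 characters left out ...]
, 292, 227] 520 280.9 212.6
{'time': 0.8, 'qpos': array([ 1.12398773e+00,  3.41961565e-01,  1.52409764e+00,  6.32571819e-06,
        1.27538196e+00, -1.45968990e-01]), 'qvel': array([ 0.00187092, -0.00054131, -0.00075378,  0.00117988, -0.00029039,
        0.00072509]), 'joint_efforts': array([ 1.35188628e-03, -4.31084883e+01, -2.44479614e+01,  7.19223381e-02,
        4.80298453e-02, -4.89942082e-06]), 'tool_pos': array([0.15554029, 0.5014533 , 0.2517613 ]), 'tool_rot': array([3.14144190e+00, 1.60455765e-05, 2.84075121e+00]), 'contact_force': array([0.10133851, 0.23960161, 0.36095132]), 'torque': array([-0.07019662, -0.05048573, -0.00395764]), 'grip_force': 0.0, 'opening': 0.0920067422928496}
```

```bash
cat > h.py <<'E'
import numpy as np,cv2
from scipy.spatial.transform import Rotation as R
from cell import status,read_camera,camera_info,models
def K(c):
    i=camera_info(c);f=210/np.tan(np.radians(i['vfov'])/2)
    return np.array([[f,0,i['cx']],[0,f,i['cy']],[0,0,1.]]),i['distortion'],i['origin'],R.from_euler('xyz',i['attitude']).as_matrix()
def back(c,uv,z):
    k,d,o,A=K(c);p=cv2.undistortPoints(np.float64(uv).reshape(-1,1,2),k,d).reshape(-1,2)
    r=np.c_[p,np.ones(len(p))]@A.T;return o+r*((z-o[2])/r[:,2])[:,None]
def proj(c,P):
    k,d,o,A=K(c);q=(np.atleast_2d(P)-o)@A
    return cv2.projectPoints(q,np.zeros(3),np.zeros(3),k,d)[0].reshape(-1,2)
E
python3 - <<'E'
import cv2,numpy as np
from h import *
t=cv2.imread("pics/top0.png");s=cv2.imread("pics/side0.png")
cv2.imwrite("pics/both.png",np.vstack([cv2.resize(t[160:330,90:450],(792,374)) ])) if 0 else None
cv2.imwrite("pics/top0c.png",cv2.resize(t[160:330,95:440],(800,394),interpolation=2))
for n,uv,z in(("cap",(339.8,238.7),.235),("vent",(405.8,219.2),.232),("tabvalve",(391.5,284.5),.221),("can",(280.9,212.6),.15)): print(n,back("top",uv,z))
print(proj("side",[[.4,.0,.2]]))
E
```

```text
cap [[ 0.54001357 -0.10653537  0.235     ]]
vent [[ 0.58260214 -0.24258394  0.232     ]]
tabvalve [[ 0.45027016 -0.21414017  0.221     ]]
can [[0.60197442 0.01232734 0.15      ]]
[[382.56870667 212.78236864]]
```

View pics/top0c.png

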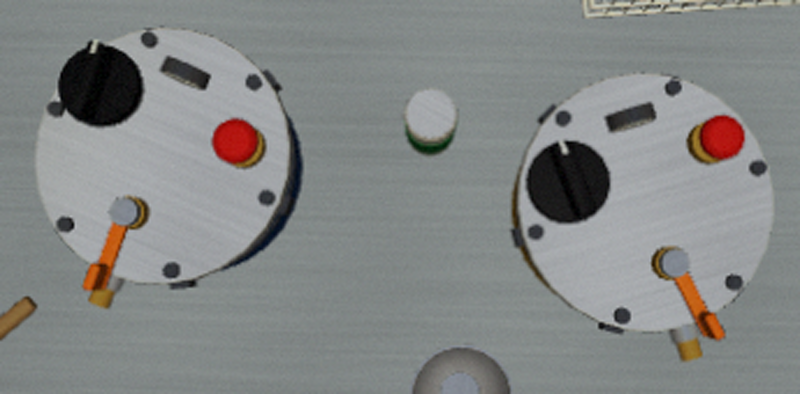

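View pics/side0.png

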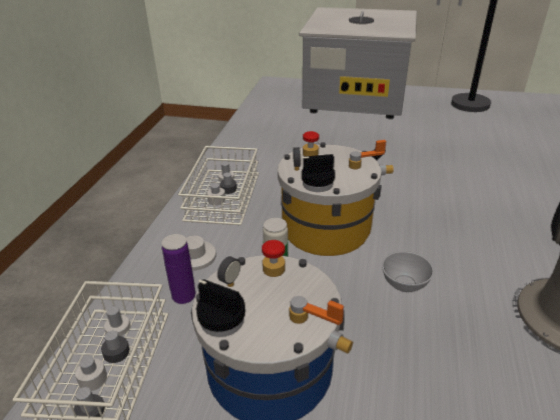

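The top view shows two pots. The one on the right in top (yellow body at 330,210 in side) is the yellow one.

Look-alike candidates, as top pixels:
- **Handles:** orange (402,300) on yellow, (136,278) on blue.
- **Plungers:** red (406,219) on yellow, (197,221) on blue.
- **Caps:** (340,239) on yellow, (138,196) on blue.

I choose the yellow set. Next I'll fit the pot pose and check the overlay.

```bash
cat > fit.py <<'E'
import cv2,numpy as np
from h import *
from scipy.optimize import least_squares
def W(p,l):
    c,s=np.cos(p[2]),np.sin(p[2]);return [p[0]+c*l[0]-s*l[1],p[1]+s*l[0]+c*l[1],l[2]]
E
python3 - <<'E'
from fit import *
t=cv2.imread("pics/top0.png");s=cv2.imread("pics/side0.png")
# red head blobs and orange blobs
def cen(im,lo,hi,box):
    m=np.zeros(im.shape[:2],np.uint8);x0,y0,x1,y1=box
    m[y0:y1,x0:x1]=cv2.inRange(cv2.cvtColor(im,cv2.COLOR_BGR2HSV),lo,hi)[y0:y1,x0:x1]
    ys,xs=np.nonzero(m);return xs,ys
obs=[("top",(.035,-.07,.230),(405.8,219.2)),("top",(-.06,0,.22),(386.1,273.)),("top",(.035,.07,.213),(339.8,238.7)),
     ("side",(.035,-.07,.230),(311,137.4)),("side",(.035,.07,.222),(318.4,169.6))]
f=lambda p:np.concatenate([proj(c,W(p,l))[0]-np.array(u) for c,l,u in obs])
r=least_squares(f,[.528,-.185,.304]);p=r.x;print(p,f(p).round(1))
ax=np.array(W(p,(-.06,0,.22)))
for nm,im,box in(("top",t,(370,255,420,315)),("side",s,(345,135,395,170))):
    xs,ys=cen(im,(5,150,120),(18,255,255),box);print(nm,len(xs),xs.min(),xs.max(),ys.min(),ys.max())
    if nm=="top":
        P=back("top",np.c_[xs,ys],.222);d=P[:,:2]-ax[:2];a=np.arctan2(d[:,1],d[:,0]);rr=np.hypot(*d.T);far=rr>.04
        print("angle",np.median(np.unwrap(a[far]%6.283))-np.pi-p[2],rr.max())
# bar tip via white mark
tip=back("top",[(95+563*.43125,160+147*.43125)],.24)[0];cp=W(p,(.035,.07,0));v=tip[:2]-cp[:2];print("cap",cp,np.hypot(*v),np.arctan2(v[1],v[0])-p[2])
for v in(0,.1,.2,.3):
    a=p[2]+np.pi+v;T=ax+[.06*np.cos(a),.06*np.sin(a),.016];print(v,T,proj("top",T),proj("side",T))
cr=[]
for c,im,(x0,y0,w,h) in(("top",t,(310,190,125,125)),("side",s,(275,110,125,125))):
    b=cv2.resize(im[y0:y0+h,x0:x0+w],(400,400),interpolation=2)
    th=np.linspace(0,6.28,60)
    pts=[W(p,(.12*np.cos(q),.12*np.sin(q),.18)) for q in th]+[W(p,l) for l in((.035,-.07,.235),(.035,.07,.249),(-.06,0,.22))]
    for q in proj(c,pts): cv2.circle(b,tuple(int(k) for k in (q-[x0,y0])*3.2),2,(0,255,0),-1)
    cr.append(b)
cv2.imwrite("pics/chk.png",np.hstack(cr))
E
```

```text
[ 0.52995728 -0.18561493  0.29731271] [-0.4 -0.5 -0.1  0.3 -0.6 -0.6  0.3 -1.3  0.7 -1.2]
top 179 386 406 278 311
angle 0.2283287333525268 0.07541342724423877
side 152 358 389 140 169
cap [np.float64(0.5429150964455568), np.float64(-0.1084327104828889), 0] 0.02811989844538844 -0.0563026817442811
0 [ 0.41522201 -0.22076915  0.236     ] [[396.90890156 302.60874243]] [[383.48504033 144.0987915 ]]
0.1 [ 0.4172634  -0.22640855  0.236     ] [[399.69854921 301.58783554]] [[382.72314646 142.89963641]]
0.2 [ 0.41985758 -0.23181597  0.236     ] [[402.36577408 300.2843209 ]] [[381.71463466 141.73571127]]
0.3 [ 0.42297865 -0.23693739  0.236     ] [[404.88377406 298.71207145]] [[380.47239903 140.61781423]]
```

View pics/chk.png

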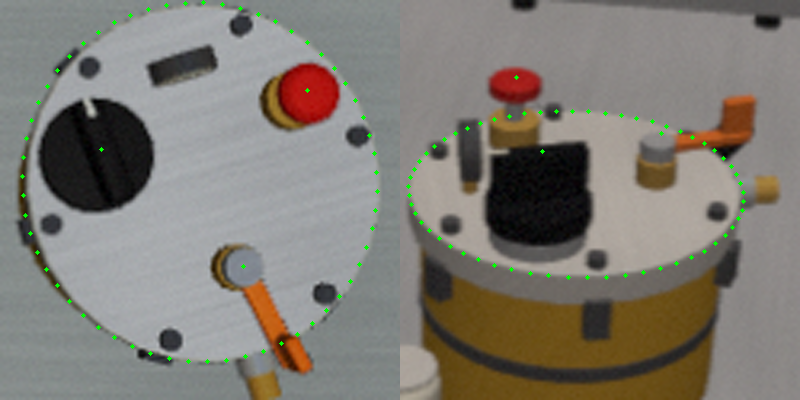

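The overlay agrees with the picture: plunger (406,219), cap (340,239) and hub (386,273) belong to the yellow shell. The handle is at about 0.2 rad and points down-right, with the tab near (402,300).

Request:
send_rows --plan '[{"offset":[0,0,-7],"yaw":0.1465},{"offset":[0,0,-7],"yaw":0.1465},{"offset":[0,0,-7],"yaw":0.1465},{"offset":[0,0,-7],"yaw":0.1465},{"offset":[0,0,-7],"yaw":0.1465},{"offset":[0,0,-7],"yaw":0.1465},{"offset":[0,0,-7],"yaw":0.1465},{"offset":[0,0,-7],"yaw":0.1465},{"offset":[0,0,-7],"yaw":0.1465},{"offset":[0,0,-7],"yaw":0.1465},{"offset":[0,0,-7],"yaw":0.1465},{"offset":[0,0,-7],"yaw":0.1465},{"offset":[0,0,-7],"yaw":0.1465},{"offset":[0,0,-7],"yaw":0.1465},{"offset":[0,0,-7],"yaw":0.1465},{"offset":[0,0,-7],"yaw":0.1465}]' --hand 0.6 --squeeze 20

```text
time: 2.4
tool_pos: [0.1555, 0.5014, 0.364]
tool_rot: [-3.142, -0.0, 0.491]
contact_force: [0.1, -0.1, 0.6]
opening: 0.0367
grip_force: 0.0
```

Request:
send_rows --plan '[{"offset":[12,42,0],"yaw":0},{"offset":[12,42,0],"yaw":0},{"offset":[12,42,0],"yaw":0},{"offset":[12,42,0],"yaw":0},{"offset":[12,42,0],"yaw":0},{"offset":[12,42,0],"yaw":0},{"offset":[12,42,0],"yaw":0},{"offset":[12,42,0],"yaw":0},{"offset":[-18,36,0],"yaw":0},{"offset":[-18,36,0],"yaw":0},{"offset":[-18,36,0],"yaw":0},{"offset":[-18,36,0],"yaw":0},{"offset":[-18,36,0],"yaw":0},{"offset":[-18,36,0],"yaw":0},{"offset":[-18,36,0],"yaw":0},{"offset":[-18,36,0],"yaw":0},{"offset":[-18,36,0],"yaw":0},{"offset":[-18,36,0],"yaw":0},{"offset":[-18,36,0],"yaw":0},{"offset":[-18,36,0],"yaw":0}]'

```text
time: 4.4
tool_pos: [0.4158, -0.2326, 0.3638]
tool_rot: [3.141, -0.0, 0.497]
contact_force: [0.9, -0.0, -0.2]
opening: 0.0366
grip_force: 0.0
```

Request:
send_rows --plan '[{"offset":[3.5,2,0],"yaw":0},{"offset":[0,0,23],"yaw":0},{"offset":[0,0,23],"yaw":0},{"offset":[0,0,23],"yaw":0},{"offset":[0,0,23],"yaw":0},{"offset":[0,0,0],"yaw":0}]'

```text
time: 5.0
tool_pos: [0.419, -0.2293, 0.2692]
tool_rot: [-3.136, 0.002, 0.497]
contact_force: [-0.1, 0.3, -0.3]
opening: 0.0367
grip_force: 0.0
```

```bash
python3 - <<'E'
from h import *
b=[]
for c,(x0,y0,w,h) in(("top",(350,240,100,100)),("side",(330,90,100,100))):
    im=read_camera(c)[:,:,::-1];b.append(cv2.resize(im[y0:y0+h,x0:x0+w],(400,400),interpolation=2))
cv2.imwrite("pics/close1.png",np.hstack(b));print(status.observe()["tool_pos"])
E
```

```text
[ 0.42034364 -0.23052625  0.27228407]
```

View pics/close1.png

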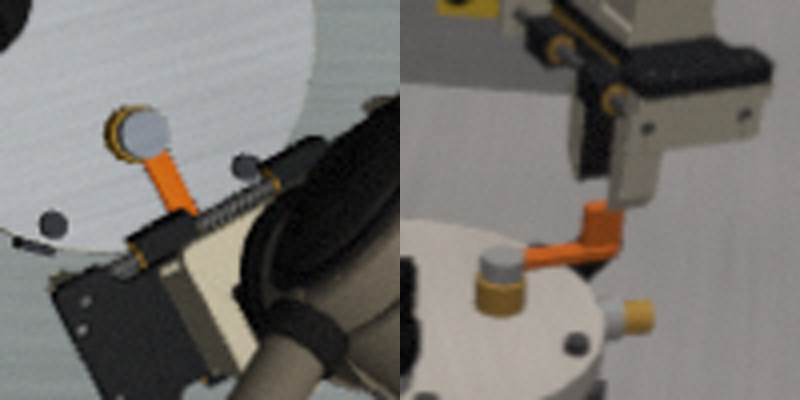

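Seen from the side, the fingers hang astride the tab at crop (603,215), as intended. I'll go down and swing.

Request:
send_rows --plan '[{"offset":[0,0,12],"yaw":0},{"offset":[0,0,12],"yaw":0},{"offset":[0,0,11],"yaw":0},{"offset":[0,0,0],"yaw":0}]'

```text
time: 5.5
tool_pos: [0.42, -0.2307, 0.2364]
tool_rot: [-3.141, 0.0, 0.497]
contact_force: [-1.3, 0.6, 0.0]
opening: 0.0368
grip_force: 0.0
```

Request:
send_rows --plan '[{"offset":[0,0,0],"yaw":0},{"offset":[0,0,0],"yaw":0},{"offset":[0,0,0],"yaw":0},{"offset":[0.3,6,0],"yaw":-0.1},{"offset":[0.3,6,0],"yaw":-0.1},{"offset":[0.3,6,0],"yaw":-0.1},{"offset":[0.3,6,0],"yaw":-0.1},{"offset":[0,0,0],"yaw":0}]' --hand 0.78

```text
time: 6.3
tool_pos: [0.4356, -0.2501, 0.2372]
tool_rot: [3.141, 0.001, 0.897]
contact_force: [-1.1, -1.5, 1.6]
opening: 0.0203
grip_force: 1.1
```

Request:
send_rows --plan '[{"offset":[0.3,6,0],"yaw":-0.1},{"offset":[0.3,6,0],"yaw":-0.1},{"offset":[0.3,6,0],"yaw":-0.1},{"offset":[0.3,6,0],"yaw":-0.1},{"offset":[0.3,6,0],"yaw":-0.1},{"offset":[0.3,6,0],"yaw":-0.1},{"offset":[0.3,6,0],"yaw":-0.1},{"offset":[0.3,6,0],"yaw":-0.1},{"offset":[0.3,6,0],"yaw":-0.1},{"offset":[0,0,0],"yaw":0}]'

```text
time: 7.3
tool_pos: [0.4871, -0.2613, 0.2372]
tool_rot: [3.14, 0.002, 1.795]
contact_force: [0.9, -0.9, 2.1]
opening: 0.0203
grip_force: 1.1
```

Request:
send_rows --plan '[{"offset":[0,3,0],"yaw":-0.05},{"offset":[0,2,0],"yaw":-0.03},{"offset":[0,0,0],"yaw":0}]'

```text
time: 7.6
tool_pos: [0.4914, -0.2599, 0.2371]
tool_rot: [3.141, 0.001, 1.875]
contact_force: [-0.9, -2.2, 3.6]
opening: 0.0202
grip_force: 1.8
```

Request:
send_rows --plan '[{"offset":[0,3,0],"yaw":-0.02},{"offset":[0,3,0],"yaw":0},{"offset":[0,0,0],"yaw":0}]'

```text
time: 7.9
tool_pos: [0.4955, -0.2587, 0.237]
tool_rot: [-3.138, 0.0, 1.896]
contact_force: [-8.5, -5.7, 7.7]
opening: 0.0201
grip_force: 6.8
```

Request:
send_rows --plan '[{"offset":[0,2,0],"yaw":0},{"offset":[0,0,0],"yaw":0}]'

```text
time: 8.1
tool_pos: [0.4958, -0.2587, 0.2369]
tool_rot: [-3.134, -0.0, 1.895]
contact_force: [-16.6, -8.5, 8.5]
opening: 0.02
grip_force: 10.1
```

Request:
send_rows --plan '[{"offset":[0,-4,0],"yaw":0},{"offset":[0,-4,0],"yaw":0},{"offset":[0,0,-20],"yaw":0},{"offset":[0,0,-25],"yaw":0},{"offset":[0,0,-20],"yaw":0},{"offset":[0,0,0],"yaw":0}]'

```text
time: 8.7
tool_pos: [0.4922, -0.2597, 0.3038]
tool_rot: [3.139, 0.003, 1.897]
contact_force: [0.4, -1.2, -0.7]
opening: 0.0199
grip_force: 0.0
```

Request:
send_rows --plan '[{"offset":[-2,16,0],"yaw":0},{"offset":[-2,16,0],"yaw":0},{"offset":[-2,16,0],"yaw":0},{"offset":[-2,16,0],"yaw":0},{"offset":[-2,15,0],"yaw":0},{"offset":[-2,15,0],"yaw":0},{"offset":[0,0,0],"yaw":0},{"offset":[0,0,0],"yaw":0}]' --hand 1

```text
time: 9.5
tool_pos: [0.5837, -0.2405, 0.3]
tool_rot: [-3.14, -0.002, 1.897]
contact_force: [-0.7, -0.2, 0.3]
opening: 0.0004
grip_force: 0.0
```

```bash
python3 - <<'E'
from h import *
b=[]
for c,(x0,y0,w,h) in(("top",(310,190,130,130)),("side",(270,70,130,130))):
    im=read_camera(c)[:,:,::-1];b.append(cv2.resize(im[y0:y0+h,x0:x0+w],(400,400),interpolation=2))
cv2.imwrite("pics/close2.png",np.hstack(b));print(status.observe()["tool_pos"])
E
```

```text
[ 0.58346405 -0.24099318  0.30099849]
```

View pics/close2.png

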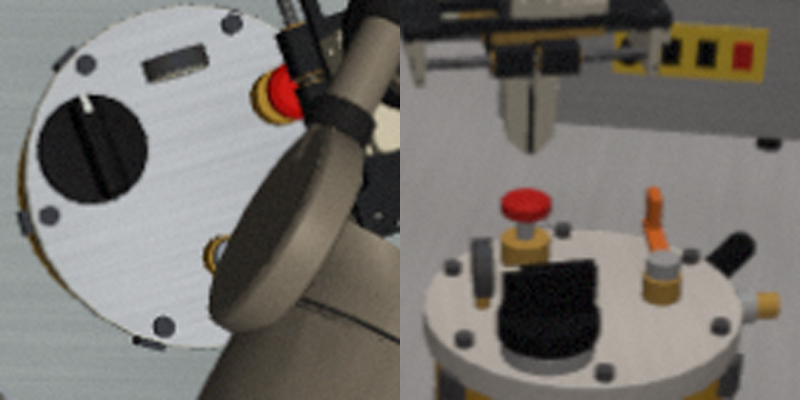

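The side view shows the handle crosswise (655,220), and the shut fingers (530,150) above the red head (526,205). Next I press.

Request:
send_rows --plan '[{"offset":[0,0,15],"yaw":0},{"offset":[0,0,15],"yaw":0},{"offset":[0,0,10],"yaw":0},{"offset":[0,0,5],"yaw":0},{"offset":[0,0,5],"yaw":0},{"offset":[0,0,4],"yaw":0},{"offset":[0,0,3],"yaw":0},{"offset":[0,0,0],"yaw":0}]'

```text
time: 10.4
tool_pos: [0.5834, -0.2411, 0.2465]
tool_rot: [-3.141, 0.001, 1.897]
contact_force: [-6.6, 1.8, 9.8]
opening: 0.0007
grip_force: 5.1
```

Request:
send_rows --plan '[{"offset":[0,0,1.5],"yaw":0},{"offset":[0,0,0],"yaw":0}]'

```text
time: 10.6
tool_pos: [0.5834, -0.2411, 0.2454]
tool_rot: [3.141, 0.001, 1.897]
contact_force: [-6.1, 1.9, 11.1]
opening: 0.0009
grip_force: 5.4
```

Request:
send_rows --plan '[{"offset":[0,0,1.5],"yaw":0},{"offset":[0,0,1.5],"yaw":0},{"offset":[0,0,0],"yaw":0}]'

```text
time: 10.9
tool_pos: [0.5835, -0.2411, 0.2442]
tool_rot: [3.14, 0.002, 1.897]
contact_force: [-9.2, 3.6, 18.7]
opening: 0.0005
grip_force: 9.0
```

Request:
send_rows --plan '[{"offset":[0,0,1.5],"yaw":0},{"offset":[0,0,0],"yaw":0}]'

```text
time: 11.1
tool_pos: [0.5835, -0.2411, 0.244]
tool_rot: [3.14, 0.003, 1.897]
contact_force: [-11.8, 3.8, 24.2]
opening: 0.0008
grip_force: 12.2
```

At the stop (force well above 12 N, z no longer sinking). I hold 1.4 s, then rise.

Request:
send_rows --plan '[{"offset":[0,0,0],"yaw":0},{"offset":[0,0,0],"yaw":0},{"offset":[0,0,0],"yaw":0},{"offset":[0,0,0],"yaw":0},{"offset":[0,0,0],"yaw":0},{"offset":[0,0,0],"yaw":0},{"offset":[0,0,0],"yaw":0},{"offset":[0,0,0],"yaw":0},{"offset":[0,0,0],"yaw":0},{"offset":[0,0,0],"yaw":0},{"offset":[0,0,0],"yaw":0},{"offset":[0,0,0],"yaw":0},{"offset":[0,0,0],"yaw":0},{"offset":[0,0,0],"yaw":0}]'

```text
time: 12.5
tool_pos: [0.5835, -0.2411, 0.2441]
tool_rot: [3.14, 0.003, 1.897]
contact_force: [-11.2, 3.9, 24.2]
opening: 0.0012
grip_force: 12.1
```

Request:
send_rows --plan '[{"offset":[0,0,-8],"yaw":0},{"offset":[0,0,-10],"yaw":0},{"offset":[0,0,-15],"yaw":0},{"offset":[0,0,-25],"yaw":0},{"offset":[0,0,-25],"yaw":0},{"offset":[0,0,0],"yaw":0},{"offset":[0,0,0],"yaw":0}]'

```text
time: 13.2
tool_pos: [0.5842, -0.2411, 0.322]
tool_rot: [3.141, 0.001, 1.897]
contact_force: [-0.5, -0.6, 0.6]
opening: 0.0004
grip_force: 0.0
```

Request:
send_rows --plan '[{"offset":[0,0,0],"yaw":0.145},{"offset":[0,0,0],"yaw":0.145},{"offset":[0,0,0],"yaw":0.145},{"offset":[0,0,0],"yaw":0.145},{"offset":[0,0,0],"yaw":0.145},{"offset":[0,0,0],"yaw":0.145},{"offset":[0,0,0],"yaw":0.145},{"offset":[0,0,0],"yaw":0.145},{"offset":[0,0,0],"yaw":0.145},{"offset":[0,0,0],"yaw":0.145},{"offset":[0,0,0],"yaw":0.145},{"offset":[0,-28,0],"yaw":0},{"offset":[0,-28,0],"yaw":0},{"offset":[0,-28,0],"yaw":0},{"offset":[0,-28,0],"yaw":0},{"offset":[0,-27,0],"yaw":0},{"offset":[0,0,15],"yaw":0},{"offset":[0,0,15],"yaw":0},{"offset":[0,0,0],"yaw":0}]' --hand 0.45

```text
time: 15.1
tool_pos: [0.5414, -0.1076, 0.2886]
tool_rot: [-3.138, 0.005, 0.302]
contact_force: [0.2, -0.2, -0.5]
opening: 0.0502
grip_force: 0.0
```

```bash
python3 - <<'E'
from h import *
b=[]
for c,(x0,y0,w,h) in(("top",(310,190,130,130)),("side",(260,70,130,130))):
    im=read_camera(c)[:,:,::-1];b.append(cv2.resize(im[y0:y0+h,x0:x0+w],(400,400),interpolation=2))
cv2.imwrite("pics/close3.png",np.hstack(b));o=status.observe();print(o["tool_pos"],o["tool_rot"],o["opening"])
E
```

```text
[ 0.5425758  -0.10833439  0.29104517] [-3.14050182e+00  1.34209238e-03  3.01576788e-01] 0.050625716121052836
```

View pics/close3.png

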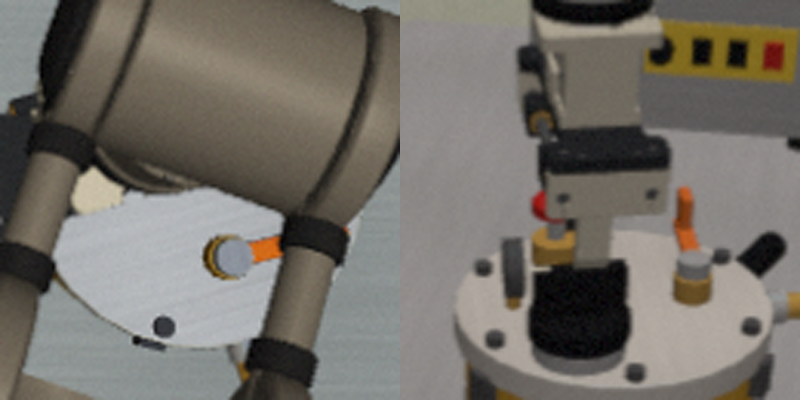

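The plunger is up again (547,205) and the handle is still crosswise. The near finger (592,240) hangs over the cap bar's near side, so I go down and grip.

Request:
send_rows --plan '[{"offset":[0,0,12],"yaw":0},{"offset":[0,0,12],"yaw":0},{"offset":[0,0,12],"yaw":0},{"offset":[0,0,10],"yaw":0},{"offset":[0,0,0],"yaw":0}]'

```text
time: 15.7
tool_pos: [0.5421, -0.1081, 0.2437]
tool_rot: [-3.139, 0.003, 0.302]
contact_force: [-0.5, 0.3, 0.6]
opening: 0.0503
grip_force: 0.0
```

Request:
send_rows --plan '[{"offset":[0,0,0],"yaw":0},{"offset":[0,0,0],"yaw":0},{"offset":[0,0,0],"yaw":0},{"offset":[0,0,0],"yaw":0},{"offset":[0,0,0],"yaw":0},{"offset":[0,0,0],"yaw":0}]' --hand 1 --squeeze 20

```text
time: 16.3
tool_pos: [0.5434, -0.111, 0.2462]
tool_rot: [3.136, -0.0, 0.301]
contact_force: [1.1, -11.1, -1.1]
opening: 0.0155
grip_force: 19.9
```

Request:
send_rows --plan '[{"offset":[0,3,0],"yaw":0},{"offset":[0,0,0],"yaw":0}]'

```text
time: 16.5
tool_pos: [0.5435, -0.1113, 0.2461]
tool_rot: [-3.141, 0.0, 0.302]
contact_force: [-3.5, -0.7, 3.8]
opening: 0.016
grip_force: 19.9
```

Request:
send_rows --plan '[{"offset":[0,0,0],"yaw":-0.1},{"offset":[0,0,0],"yaw":-0.1},{"offset":[0,0,0],"yaw":-0.1},{"offset":[0,0,0],"yaw":-0.1},{"offset":[0,0,0],"yaw":0}]'

```text
time: 17.0
tool_pos: [0.5437, -0.1116, 0.2461]
tool_rot: [3.14, 0.0, 0.703]
contact_force: [-2.2, -3.0, 3.5]
opening: 0.016
grip_force: 19.9
```

Request:
send_rows --plan '[{"offset":[0,0,0],"yaw":-0.1},{"offset":[0,0,0],"yaw":-0.1},{"offset":[0,0,0],"yaw":-0.1},{"offset":[0,0,0],"yaw":-0.1},{"offset":[0,0,0],"yaw":-0.1},{"offset":[0,0,0],"yaw":-0.1},{"offset":[0,0,0],"yaw":-0.1},{"offset":[0,0,0],"yaw":0}]'

```text
time: 17.8
tool_pos: [0.5443, -0.1119, 0.2461]
tool_rot: [3.14, 0.001, 1.4]
contact_force: [0.7, -5.2, 2.5]
opening: 0.016
grip_force: 19.9
```

```bash
python3 -c "
from cell import status;o=status.observe();print(o['torque'],o['contact_force'],o['tool_rot'])"
```

```text
[-0.8839395  -0.09246841  0.03258905] [ 0.7336674  -5.20983968  2.51766863] [3.13953117e+00 1.26205340e-03 1.40013927e+00]
```

Request:
send_rows --plan '[{"offset":[0,0,0],"yaw":-0.1},{"offset":[0,0,0],"yaw":-0.1},{"offset":[0,0,0],"yaw":-0.08},{"offset":[0,0,0],"yaw":0}]'

```text
time: 18.2
tool_pos: [0.5446, -0.1119, 0.2462]
tool_rot: [3.139, 0.002, 1.679]
contact_force: [1.3, -4.7, 2.9]
opening: 0.0159
grip_force: 19.9
```

```bash
python3 -c "
from cell import status;o=status.observe();print(o['torque'],o['contact_force'],o['tool_rot'])"
```

```text
[-0.8503106  -0.1499574   0.02152921] [ 1.32002023 -4.69425835  2.89106291] [3.13925218e+00 1.89120004e-03 1.67900195e+00]
```

Request:
send_rows --plan '[{"offset":[0,0,0],"yaw":-0.05},{"offset":[0,0,0],"yaw":-0.03},{"offset":[0,0,0],"yaw":0}]'

```text
time: 18.5
tool_pos: [0.5445, -0.1115, 0.2461]
tool_rot: [3.139, 0.001, 1.759]
contact_force: [4.0, -4.5, 2.7]
opening: 0.0165
grip_force: 20.9
```

```bash
python3 -c "
from cell import status;o=status.observe();print(o['torque'],o['contact_force'],o['tool_rot'])"
```

```text
[-0.85485313 -0.47098572 -0.56524033] [ 3.96290368 -4.46674199  2.65777816] [3.13947197e+00 1.07557193e-03 1.75882167e+00]
```

Torque about z rose to 0.57 N m, so the cap is at its stop. I release and retreat upward.

Request:
send_rows --plan '[{"offset":[0,0,0],"yaw":0.04},{"offset":[0,0,0],"yaw":0},{"offset":[0,0,0],"yaw":0},{"offset":[0,0,0],"yaw":0},{"offset":[0,0,0],"yaw":0}]' --hand 0.5

```text
time: 19.0
tool_pos: [0.5436, -0.1109, 0.2455]
tool_rot: [-3.141, -0.0, 1.722]
contact_force: [0.9, -1.0, 0.1]
opening: 0.0451
grip_force: 0.0
```

Request:
send_rows --plan '[{"offset":[0,0,-20],"yaw":0},{"offset":[0,0,-25],"yaw":0},{"offset":[0,0,-25],"yaw":0},{"offset":[0,0,-30],"yaw":0},{"offset":[0,0,0],"yaw":0},{"offset":[-30,0,0],"yaw":0},{"offset":[-40,0,0],"yaw":0},{"offset":[-40,0,0],"yaw":0},{"offset":[-40,0,0],"yaw":0},{"offset":[0,0,0],"yaw":0},{"offset":[0,0,0],"yaw":0}]'

```text
time: 20.1
tool_pos: [0.566, -0.26, 0.3442]
tool_rot: [-3.14, -0.002, 1.72]
contact_force: [-0.3, 1.7, -0.1]
opening: 0.0463
grip_force: 0.0
```

```bash
python3 - <<'E'
from h import *
b=[]
for c,(x0,y0,w,h) in(("top",(260,180,180,180)),("side",(240,100,180,180))):
    im=read_camera(c)[:,:,::-1];b.append(cv2.resize(im[y0:y0+h,x0:x0+w],(400,400),interpolation=2))
cv2.imwrite("pics/end.png",np.hstack(b));o=status.observe();print(o["tool_pos"],o["contact_force"])
E
```

```text
[ 0.56622546 -0.25847773  0.34532841] [ 0.40894629  0.25456779 -0.91142233]
```

View pics/end.png

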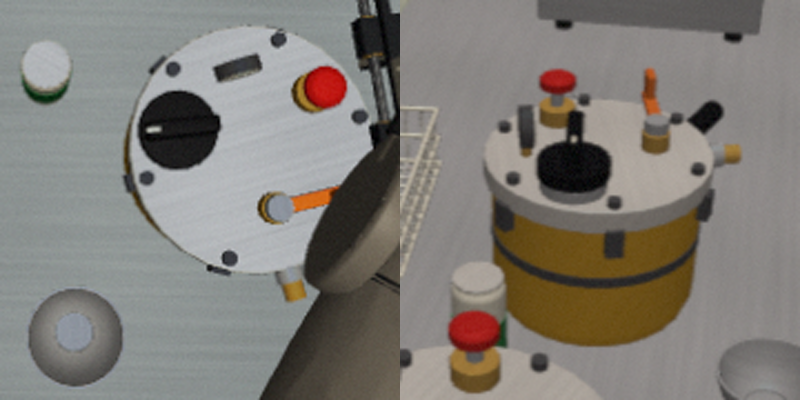

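The cap bar has turned about 80° (mark at 152,129). The handle is crosswise (310,200), the plunger is up (325,88), the can is upright (45,70), and the arm is clear.

```bash
python3 -c "
from cell import ticket;print(ticket.hand_in())"
```

```text
the job is handed in; nothing more can be done
None
```

The job is handed in after about 20 s of robot time: the yellow pot's inlet is shut, it was vented for over 1.4 s with the plunger springing back up, and its cap is unscrewed to the stop; the blue pot's controls were not touched and the spray can is upright. The hand-in gave no verdict.

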